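# Lift the marble dish over the kiln shelf and turn it to the cones

### The job

A glass marble has been taken from the jar and laid in the dish, to be melted there in the kiln. First screw the jar's cap fully tight (clockwise), then lift the dish by its arched handle, turn it about a quarter turn so that its blue pouring lip points towards the row of cones on the kiln shelf, and hold it level over the ring marked on that shelf, with about 8 cm of air under the dish for setting stilts, the marble kept in the middle of the dish all the way and never rolling up to its rim. Finish while holding it there: do not put it down or let go, and leave the glaze pot, stilt and brush alone.

Things in the scene. Friction and masses are not known exactly. Their poses are not given: they have to be found in the camera images.
- cap (a joint): white captive screw cap of the clear marble jar, turning about the vertical jar axis; 0 = fully tight (hard stop), growing counter-clockwise seen from above as it is loosened, up to 1.4 rad; it neither rises nor comes off, turns with a light even friction (about 0.06 N m) and stays where it is left. It is tight when the red end of its rib stands over the red mark on the jar's collar
- cap_grip (a point): the point to grip on the cap: on the jar axis, in the upright rib that crosses the cap (50 mm long, 14 mm thick, 30 mm tall, one end red). The point lies 122 mm above the table, 8 mm below the rib's top and 22 mm above the cap's flat disc (74 mm across). Its x axis runs along the rib to the red end (horizontal), z is up; it turns with the cap. The jar (84 mm wide) is fixed to the table
- dish_handle (a point): middle of the straight bar of the dish's blue arched handle (bar 12 mm wide, 14 mm tall, 124 mm free between the two legs, running along this frame's y axis; centre 90 mm above the dish's underside, the bar's underside 83 mm). x points horizontally to the blue pouring lip, z is up. The round grey-green dish is 140 mm across, 22 mm deep, about 0.25 kg, and stands at the start on a fixed plaster disc 180 mm across, 20 mm thick
- dish_well (a point): centre of the dish, 18 mm above its underside, straight below the handle bar: where the marble's centre is when it is centred. The inside is a 20 mm wide flat from which the floor rises at 12 degrees all round, steeper near the rim, so that a marble left alone in the level dish rolls back to the middle. Same axes as dish_handle
- dish_lip (a point): tip of the blue pouring lip at the dish's rim, 85 mm from the dish's centre along its x axis, 25 mm above its underside
- marble_center (a point): centre of the loose orange marble (28 mm across, 29 g) in the dish; its top is 32 mm above the dish's underside
- shelf_spot (a point): centre of the brown ring (92 mm across) on the upper face of the kiln shelf, a fixed cream slab 190 x 190 x 18 mm; the point is 18 mm above the table. x points horizontally towards the row of three small cones, which stand 82 mm from here along x and reach 41 mm above the shelf's upper face; z is up
- dish: the dish as a whole; origin at the centre of its underside, axes as dish_handle
- kiln_shelf: the kiln shelf; origin at the centre of its underside, axes as shelf_spot
- glaze_pot: loose glaze pot, white with a yellow band and a black cap, 52 mm across, 60 mm tall; origin at the centre of its underside; to be left alone
- stilt: loose white three-armed kiln stilt, about 80 mm across, 24 mm tall; origin at the centre of its underside; to be left alone
- brush: loose glaze brush, 180 mm long, lying on the table; to be left alone
Not all that is in view belongs to the job. Of the things shaped like the part that bears marble_center, the orange one is meant.

How it is judged:
By the outcome, as a careful person would: the job done as asked, in the order asked, and still so for the second after the job is handed in, while the arm keeps its last pose, push and grip.
It also fails if it takes over 72 s, if anything falls off the work surface, if the arm or the gripper's body presses on something with over 40 N, if the wrist force passes 120 N, or if a joint passes its speed limit or range.

### The arm

A 6-joint arm with a two-finger parallel gripper is mounted at the origin on the work surface. World frame = base frame: x ahead of the robot, y to its left, z up, the work surface at z = 0. Lengths are in mm, angles in rad, forces in N, time in s.
With the tool pointing down it reaches from about 400 to 925 mm from the base axis. Payload 12.5 kg.
Tool frame: the origin (TCP) lies midway between the tips of the shut fingers; the grasp point (between the pads) lies 19 mm behind it; z points along the fingers, y is the line along which they close (so a half turn about z gives the same grasp; the last joint's range is limited). The gripper opens to 95 mm and grips with 3 to 60 N. Pads are 20 mm wide; open, the fingers measure 119 mm over their backs; the gripper's body (75 mm by 180 mm) begins 59 mm behind the grasp point.
Start: joints at [1.125, 0.491, 1.559, -0, 1.092, -0.106], TCP at [208.296, 589.287, 214.661] pointing down, gripper open.
Joint ranges: [-3.1, 3.1], [-0.84, 2.19], [0.05, 2.79], [-1.13, 4.28], [0.06, 2.93], [-2.69, 2.69]. Speed limits (rad/s): [2.22, 2.22, 2.79, 3.14, 3.14, 3.14].

### API

Orientations are given as [roll, pitch, yaw] about the fixed x, y, z axes, in that order (R = Rz(yaw) Ry(pitch) Rx(roll)).
In Python, from cell import env gives the robot as it stands.
- The arm moves only by the tool arm_command, never from a script. Its argument "targets" is a list of rows, each a list of 5 numbers: the shift along the tool's x, y, z in mm, then the turn about the tool's z in degrees, then the opening, from 0 (shut) to 1 (fully open). In form: [[tx, ty, tz, roll, fingers], ...]. A call has 1 to 5 rows; each row is the pose to reach, as a shift and turn from the pose commanded when the call began, along the tool's axes at that moment; what a row does not reach only later rows make up. A row lasts 1/10 s, in which the tool goes at most 50 mm and 8.59 degrees, less where a joint would pass 70% of its speed; a pose out of reach is approached as far as the arm can. A call with a gripper value outside its range is refused whole. The fingers move at their own pace and stop on an object; the grip force is fixed at half the most. Time passes only in rows, so rows that repeat a pose let the fingers close. It gives the time, the measured TCP pose, the force, the opening and the grip force at its end, in the units of the state.
- env.state(): the state, without advancing time (a new reading comes with each control period).
- env.read_camera(name): name is "scene" or "side" or "wrist"; returns a dict with "frame" (400x640x3 uint8, red, green, blue), "vertical_fov" (degrees; the focal length in pixels is half the picture's height over the tangent of half this angle, whatever the lens; pixels are square), "cx", "cy" (the principal point, pixels), "k1" (the pictures are not rectified: a ray, as slopes to the right and down, at radius r is drawn at 1 + k1 r^2 times it, then the intrinsics apply), "world_from_camera" (4x4, takes a point from camera to world coordinates); the wrist camera has in their place "hand_eye" (4x4, takes a point from camera to tool coordinates, whose origin is the TCP and whose axes are the flange's). Camera axes: x right, y down, z forward; pixel columns grow to the right and rows downward; lengths in mm; the calibration is good to about 2 mm. A picture is of the moment at which its call begins: read the wrist's pose just before it. There is no depth.
- env.job_done(): hands the job in; it is judged then, once.
The state is a dict: "t": time; "joints": joint angles; "qvel": joint speeds; "tau": joint torques, N m; "eef_pos": TCP position; "tcp_rot": TCP orientation; "ft_force": force on the tool from outside, world axes, zero at the start; "moment": the same for the moment, N m; "opening": opening from 0.0 (shut) to 1.0 (fully open); "grip_force": force on a finger pad.
Only numpy, scipy, OpenCV 4.12 (cv2) and the standard library are available. Lean on these libraries where they do the work, as an engineer would, in place of code of your own. Each camera call takes 0.05 s, during which the arm holds its last target. There are 200 camera calls.

## Working session

There is one attempt and no reset: what is moved stays moved. The work goes in short steps, Python scripts to look and compute and a tool call to move; the robot and the scene stay as the last step left them, time stands still between calls to the robot, and variables do not carry over. Pictures are saved under pics/ and viewed, at most 10 in all, crops included, and the job is handed in when it is done.

Besides the shell and the picture viewer there is one more tool, called after "Request:" in YAML: its name, and indented under it one key for each argument. arm_command: Moves the arm, as the interface text tells. Its arguments: {"type":"object","properties":{"targets":{"type":"array","items":{"type":"array","items":{"type":"number"}}}},"required":["targets"]}

```bash
mkdir -p pics; cat > h.py <<'E'
import numpy as np, cv2
from cell import env
from scipy.spatial.transform import Rotation as R
def grab(n):
    s=env.state(); c=env.read_camera(n)
    if 'hand_eye' in c:
        T=np.eye(4); T[:3,3]=s['eef_pos']; r=np.array(s['tcp_rot'])
        T[:3,:3]=r if r.shape==(3,3) else R.from_euler('xyz',r).as_matrix()
        c['T']=T@np.array(c['hand_eye'])
    else: c['T']=np.array(c['world_from_camera'])
    return c
def K(c):
    f=200/np.tan(np.radians(c['vertical_fov'])/2)
    return np.array([[f,0,c['cx']],[0,f,c['cy']],[0,0,1.]])
def ray(c,uv):
    p=cv2.undistortPoints(np.array([[uv]],float),K(c),np.array([c['k1'],0,0,0,0.]))[0,0] if 0 else None
    k=K(c); d=np.array([(uv[0]-k[0,2])/k[0,0],(uv[1]-k[1,2])/k[1,1]]); x=d.copy()
    for _ in range(30): x=d/(1+c['k1']*(x@x))
    v=c['T'][:3,:3]@np.array([x[0],x[1],1]); return c['T'][:3,3],v/np.linalg.norm(v)
def onz(c,uv,z):
    o,v=ray(c,uv); return o+v*(z-o[2])/v[2]
def proj(c,P):
    p=np.linalg.inv(c['T'])@np.append(P,1); x=p[:2]/p[2]; x=x*(1+c['k1']*(x@x)); k=K(c)
    return np.array([x[0]*k[0,0]+k[0,2],x[1]*k[1,1]+k[1,2]])
def save(c,name): cv2.imwrite('pics/'+name,c['frame'][:,:,::-1])
E
python3 - <<'E'
from h import *
import pickle
print(env.state())
for n in ['scene','side','wrist']:
    c=grab(n); save(c,n+'0.png'); print(n,c['vertical_fov'],c['k1'],c['T'].round(2).tolist()); pickle.dump(c,open(n+'0.pkl','wb'))
E
```

```text
{'t': 0.0, 'joints': array([ 1.12537471e+00,  4.91525144e-01,  1.55947393e+00,  3.13598268e-05,
        1.09169595e+00, -1.05605118e-01]), 'qvel': array([-0.00045224,  0.00084666,  0.00040073,  0.00085628,  0.00039899,
        0.00049633]), 'tau': array([-1.62000808e-03, -6.12628913e+01, -2.58179319e+01,  6.92262151e-02,
        4.82266804e-02, -1.07755075e-04]), 'eef_pos': array([208.18528215, 589.03761016, 214.07469975]), 'tcp_rot': array([-3.14049935e+00, -1.43858145e-04,  2.80176160e+00]), 'ft_force': array([ 0.25388502, -0.32624167,  0.48703076]), 'moment': array([ 0.01584078,  0.00689432, -0.02145527]), 'grip_force': 0.0, 'opening': 1.001406238628555}
scene 51.92640373609449 -0.10074475905298327 [[0.75, 0.52, -0.41, 969.27], [0.66, -0.59, 0.46, -414.49], [-0.01, -0.62, -0.78, 883.49], [0.0, 0.0, 0.0, 1.0]]
side 52.065496381070375 -0.02804501834566321 [[-1.0, -0.03, 0.06, 536.05], [-0.06, 0.51, -0.86, 767.8], [-0.0, -0.86, -0.51, 546.79], [0.0, 0.0, 0.0, 1.0]]
wrist 70.45319333903956 -0.02507331098865114 [[0.33, 0.91, 0.24, 141.75], [0.94, -0.32, -0.08, 613.98], [-0.0, 0.25, -0.97, 383.77], [0.0, 0.0, 0.0, 1.0]]
```

View pics/scene0.png

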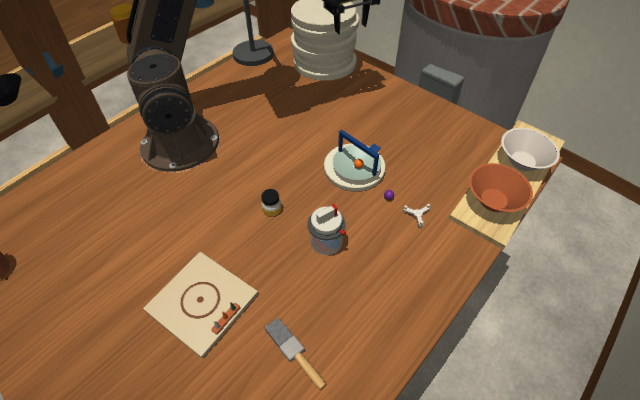

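View pics/side0.png

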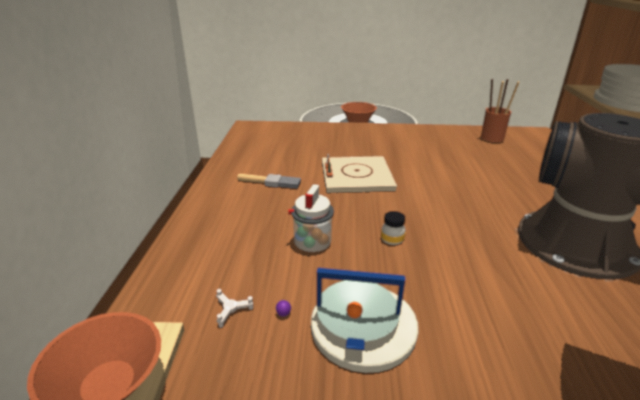

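Scene picture: the dish has the orange marble at (359,163), the blue handle bar runs (341,133)-(378,155), and the lip is at (374,149). The jar cap is at (327,215) with the rib's red end near (334,210) and the collar mark at (343,232). The ring is at (200,299) and the cones at about (226,318). Marble candidates are the orange one at (359,163) and the purple one at (389,195). The orange one, lying in the dish, fits, and I'll confirm it in a crop.

```bash
python3 - <<'E'
from h import *
import pickle
S=pickle.load(open('scene0.pkl','rb'));D=pickle.load(open('side0.pkl','rb'))
def blobs(c,lo,hi,box,mn=6):
    h=cv2.cvtColor(c['frame'],cv2.COLOR_RGB2HSV); m=cv2.inRange(h,np.array(lo),np.array(hi))
    z=np.zeros_like(m); x0,y0,x1,y1=box; z[y0:y1,x0:x1]=m[y0:y1,x0:x1]
    n,l,st,ce=cv2.connectedComponentsWithStats(z); return [(st[i].tolist(),ce[i].round(1).tolist()) for i in range(1,n) if st[i,4]>=mn],z
for nm,c,b in (('scene',S,(300,110,420,260)),('side',D,(270,180,430,370))):
    print(nm,'orange',blobs(c,(4,170,150),(14,255,255),b)[0])
    print(nm,'red',blobs(c,(0,180,80),(3,255,255),b)[0],blobs(c,(173,180,80),(180,255,255),b)[0])
    print(nm,'blue',blobs(c,(100,130,30),(125,255,255),b)[0])
print('ring',blobs(S,(3,60,50),(20,170,175),(160,265,245,345),10)[0])
b=np.hstack([cv2.resize(S['frame'][120:260,290:420],None,fx=3,fy=3,interpolation=2),cv2.resize(D['frame'][180:360,280:420],None,fx=2.333,fy=2.333,interpolation=2)])
cv2.imwrite('pics/crop.png',b[:,:,::-1])
E
```

```text
scene orange [([355, 159, 7, 8, 41], [357.9, 162.5])]
scene red [([332, 204, 5, 12, 23], [334.7, 209.0]), ([340, 230, 5, 5, 18], [342.1, 231.8])] []
scene blue [([339, 130, 41, 46, 374], [361.3, 147.8])]
side orange [([288, 209, 4, 4, 8], [288.9, 209.9]), ([349, 303, 12, 5, 25], [355.1, 304.4]), ([352, 308, 7, 7, 39], [354.7, 311.1])]
side red [([307, 195, 5, 12, 46], [308.6, 200.5]), ([289, 210, 4, 3, 7], [290.4, 210.7])] []
side blue [([318, 269, 86, 44, 749], [359.7, 278.3]), ([347, 339, 17, 10, 147], [355.0, 343.6])]
ring [([160, 265, 26, 26, 349], [168.4, 273.4]), ([221, 265, 24, 17, 215], [236.1, 270.2]), ([180, 282, 40, 37, 282], [200.0, 300.5]), ([197, 296, 7, 7, 35], [199.8, 299.0]), ([211, 303, 34, 42, 743], [232.5, 329.8]), ([160, 323, 26, 22, 297], [168.4, 337.1])]
```

View pics/crop.png

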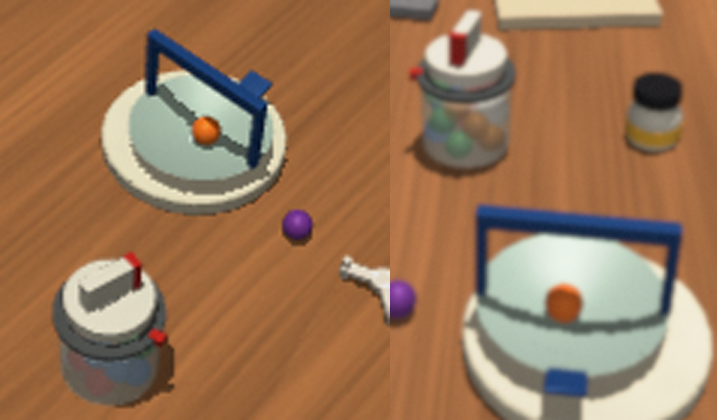

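The crop confirms the orange marble in the dish at scene (358,163). The purple one at (389,195) lies on the table. The rib's red end in scene is at (334,207), and the collar mark is well away from it, so the cap is loose.

```bash
cat >> h.py <<'E'
def tri(c1,u1,c2,u2):
    o1,v1=ray(c1,u1);o2,v2=ray(c2,u2)
    t=np.linalg.lstsq(np.c_[v1,-v2],o2-o1,rcond=None)[0]; a=o1+v1*t[0];b=o2+v2*t[1]
    return (a+b)/2,np.linalg.norm(a-b)
E
python3 - <<'E'
from h import *
import pickle
np.set_printoptions(precision=1,suppress=True)
S=pickle.load(open('scene0.pkl','rb'));D=pickle.load(open('side0.pkl','rb'))
print('marble',onz(S,(358.4,163),38),tri(S,(358.4,163),D,(355,310)))
print('mark',tri(S,(342.1,231.8),D,(289.7,210.3)))
r1=tri(S,(333.5,206),D,(309.1,195.4));r2=tri(S,(318,216),D,(315.6,186))
print('rib red,other',r1,r2, 'S z130',onz(S,(333.5,206),130),onz(S,(318,216),130),'D',onz(D,(309.1,195.4),130),onz(D,(315.6,186),130))
print('bar ends S top z117',onz(S,(341,132),117),onz(S,(378,154.5),117),'D',onz(D,(319.5,270),117),onz(D,(402.5,275),117))
print('lip',tri(S,(375,148.5),D,(355,342)))
print('ring',onz(S,(199.9,299.3),18),onz(D,(357.5,170.5),18))
print('cones base',onz(S,(215,330),18),onz(S,(238,307),18),'slab corners',[onz(S,p,18) for p in((202,253),(257,294),(204,353),(145,306))])
s=env.state();print(R.from_euler('xyz',s['tcp_rot']).as_matrix())
E
```

```text
marble [505.5 272.1  38. ] (array([504.6, 271.1,  39.2]), np.float64(2.9854554205308665))
mark (array([640. ,  32.6,  81.9]), np.float64(0.17619675149334965))
rib red,other (array([597.2,  49.3, 129.5]), np.float64(1.4112027779647733)) (array([587.4,   4.9, 127.1]), np.float64(2.6526332796583634)) S z130 [598.2  49.  130. ] [590.3   3.4 130. ] D [596.5  49.6 130. ] [585.9   9.1 130. ]
bar ends S top z117 [438.6 270.8 117. ] [568.6 266.9 117. ] D [563.3 263.4 117. ] [432.3 267.5 117. ]
lip (array([507.3, 344.2,  46.2]), np.float64(5.404756018363282))
ring [ 488.3 -293.5   18. ] [ 484.8 -294.8   18. ]
cones base [ 571.3 -318.    18. ] [ 568.5 -247.    18. ] slab corners [array([ 393.2, -210.6,   18. ]), array([ 577.2, -195.8,   18. ]), array([ 593.2, -367.6,   18. ]), array([ 406.1, -391.3,   18. ])]
[[-0.9  0.3 -0. ]
 [ 0.3  0.9 -0. ]
 [ 0.  -0.  -1. ]]
```

View pics/wrist0.png

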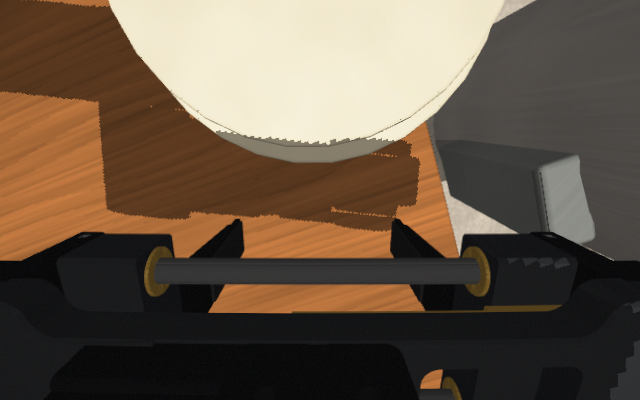

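Wrist picture: a plate stack at (108-500, 0-160) lies on the side I move away from. The measurements agree:

| Item | Result |
|---|---|
| Rib centre | about (593,28), yaw about 77.5° |
| Collar mark | yaw about 6°, so about 72° to tighten |
| Bar centre | about (501,268), dish yaw about 88° |
| Ring | about (487,-294), cone direction about 5° |

I'll move over the jar.

Request:
arm_command:
  targets:
    - [-25,-18,0,0,1]
    - [-65,-47,0,0,1]
    - [-105,-77,0,0,1]
    - [-145,-106,0,0,1]
    - [-185,-135,0,0,1]

```text
t: 0.65
eef_pos: [338.3, 398.6, 214.6]
tcp_rot: [-3.142, -0.0, 2.802]
ft_force: [0.3, 0.6, 0.1]
opening: 0.998
grip_force: 0.0
```

Request:
arm_command:
  targets:
    - [-40,-29,0,0,1]
    - [-80,-58,0,0,1]
    - [-120,-88,0,0,1]
    - [-160,-117,0,0,1]
    - [-200,-146,0,0,1]

```text
t: 1.15
eef_pos: [478.4, 194.1, 214.7]
tcp_rot: [3.141, 0.0, 2.802]
ft_force: [0.4, 0.5, -0.8]
opening: 1.002
grip_force: 0.0
```

Request:
arm_command:
  targets:
    - [-40,-29,0,8.5,1]
    - [-80,-58,0,17,1]
    - [-120,-88,0,25.5,1]
    - [-150,-110,0,34,1]
    - [-164,-120,0,42,1]

```text
t: 1.65
eef_pos: [593.6, 25.3, 214.1]
tcp_rot: [-3.141, 0.0, 2.06]
ft_force: [-0.6, 0.5, -0.1]
opening: 1.001
grip_force: 0.0
```

Request:
arm_command:
  targets:
    - [0,0,0,8.5,1]
    - [0,0,0,17,1]
    - [0,0,0,25.5,1]
    - [0,0,0,34,1]
    - [0,0,0,41,1]

```text
t: 2.15
eef_pos: [592.1, 28.2, 214.4]
tcp_rot: [-3.141, -0.0, 1.347]
ft_force: [-0.5, 0.5, 0.2]
opening: 1.001
grip_force: 0.0
```

```bash
python3 - <<'E'
from h import *
import pickle
c=grab('wrist'); save(c,'wrist1.png'); pickle.dump(c,open('w1.pkl','wb'))
s=env.state(); print(s['t'],s['eef_pos'],np.degrees(s['tcp_rot']),s['joints'].round(2))
for P in((592.7,27.7,130),(597.3,49.3,130),(588,6,130),(640,32.6,82)): print(proj(c,P).round(0))
E
```

```text
2.2 [592.16706155  28.22821821 214.4157715 ] [-1.79977440e+02 -4.36335896e-03  7.68196190e+01] [-0.06  0.45  1.64  0.    1.06  0.17]
[318. 203.]
[318. 179.]
[318. 225.]
[360. 177.]
```

View pics/wrist1.png

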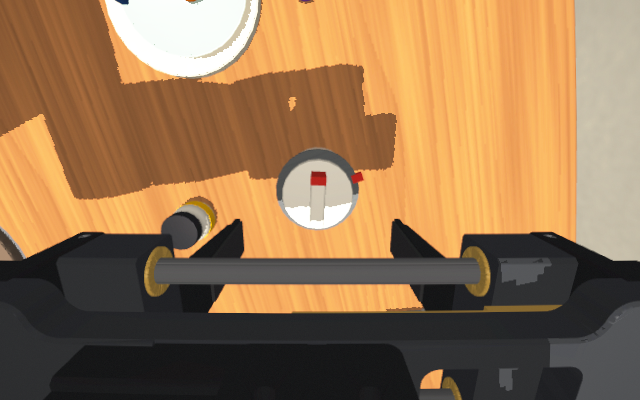

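Wrist picture: the cap is between the fingers. The rib's red end is at about (318,178), its other end at about (317,220) and the collar mark at (357,177). The rib is well aligned, so I'll measure the axis more finely.

```bash
python3 - <<'E'
from h import *
import pickle
np.set_printoptions(precision=1,suppress=True)
c=pickle.load(open('w1.pkl','rb')); f=c['frame']; h=cv2.cvtColor(f,cv2.COLOR_RGB2HSV)
m=cv2.inRange(h,np.array([0,180,80]),np.array([4,255,255])); n,l,st,ce=cv2.connectedComponentsWithStats(m[140:240,270:380]); print(st[1:]+[270,140,0,0,0],ce[1:]+[270,140])
print('col318',[f[y,318].tolist() for y in range(166,234,2)])
w=cv2.inRange(h,np.array([0,0,90]),np.array([180,90,255]))[140:240,270:365]
ys,xs=np.nonzero(w); print('disc bbox',xs.min()+270,xs.max()+270,ys.min()+140,ys.max()+140)
for p,z in(((318,189),100),((318,178),130),((318,172),130),((317,221),130)): print(p,onz(c,p,z))
E
```

```text
[[311 172  15  13 184]
 [351 172  12  11  83]] [[318.2 178.2]
 [356.8 177.1]]
col318 [[213, 203, 185], [212, 203, 185], [207, 191, 174], [133, 30, 25], [134, 30, 26], [143, 30, 24], [180, 35, 28], [179, 34, 26], [180, 36, 30], [180, 41, 34], [210, 200, 184], [209, 200, 181], [209, 199, 181], [209, 200, 181], [209, 200, 181], [210, 200, 182], [209, 200, 181], [210, 200, 182], [209, 199, 181], [208, 199, 181], [208, 199, 181], [208, 198, 180], [207, 198, 179], [207, 197, 179], [208, 199, 180], [208, 198, 179], [206, 198, 179], [206, 197, 180], [255, 255, 255], [255, 255, 255], [255, 255, 255], [250, 248, 240], [226, 166, 119], [243, 167, 92]]
disc bbox 277 358 148 229
(318, 189) [593.9  33.7 100. ]
(318, 178) [597.7  50.5 130. ]
(318, 172) [598.9  55.9 130. ]
(317, 221) [587.6  10.3 130. ]
```

Request:
arm_command:
  targets:
    - [2,0,30,0.5,1]
    - [2,0,65,0.5,1]
    - [2,0,95,0.5,1]
    - [2,0,108,0.5,1]
    - [2,0,108,0.5,0.5]

```text
t: 2.7
eef_pos: [592.1, 30.2, 105.2]
tcp_rot: [-3.139, 0.0, 1.346]
ft_force: [-0.7, -0.1, 0.9]
opening: 0.958
grip_force: 0.0
```

Request:
arm_command:
  targets:
    - [0,0,0,0,0]
    - [0,0,0,0,0]
    - [0,0,0,0,0]
    - [0,0,0,0,0]
    - [0,0,0,0,0]

```text
t: 3.2
eef_pos: [592.8, 30.2, 107.1]
tcp_rot: [3.141, -0.0, 1.345]
ft_force: [0.1, -0.3, 0.5]
opening: 0.552
grip_force: 0.0
```

```bash
python3 - <<'E'
from h import *
s=env.state(); print(s['t'],s['eef_pos'],np.degrees(s['tcp_rot']),s['opening'],s['grip_force'],s['ft_force'],s['moment'])
E
```

```text
3.2 [592.82977341  30.20428807 107.13178985] [ 1.79955239e+02 -1.37999367e-02  7.70361024e+01] 0.5515147993365174 0.0 [ 0.09240063 -0.32606528  0.47419587] [-0.03295231  0.09998706  0.01837703]
```

Opening falls 0.08 per row; contact comes at about 0.15.

Request:
arm_command:
  targets:
    - [0,0,0,0,0]
    - [0,0,0,0,0]
    - [0,0,0,0,0]
    - [0,0,0,0,0]
    - [0,0,0,0,0]

```text
t: 3.7
eef_pos: [592.8, 30.2, 106.6]
tcp_rot: [3.141, -0.0, 1.344]
ft_force: [-0.7, 1.1, -0.8]
opening: 0.146
grip_force: 29.8
```

Request:
arm_command:
  targets:
    - [0,0,0,0,0]
    - [0,0,0,0,0]
    - [0,0,0,0,0]

```text
t: 4.0
eef_pos: [592.8, 30.2, 106.6]
tcp_rot: [3.141, -0.0, 1.344]
ft_force: [2.1, -0.0, -1.4]
opening: 0.147
grip_force: 29.9
```

```bash
python3 - <<'E'
from h import *
s=env.state(); print(s['t'],s['eef_pos'],np.degrees(s['tcp_rot']),s['opening'],s['grip_force'],s['ft_force'],s['moment'])
E
```

```text
4.0 [592.82425337  30.23262244 106.61087745] [ 1.79983471e+02 -1.32467929e-02  7.70258145e+01] 0.1469641689399493 29.876450300216675 [ 2.06643132 -0.04663312 -1.42205744] [ 0.02924018 -0.24175269 -0.07553151]
```

Gripped (14 mm). Turn clockwise about 60° first, watching force and moment.

Request:
arm_command:
  targets:
    - [0,0,0,6,0]
    - [0,0,0,12,0]
    - [0,0,0,18,0]
    - [0,0,0,24,0]
    - [0,0,0,30,0]

```text
t: 4.5
eef_pos: [594.8, 29.2, 106.7]
tcp_rot: [3.137, -0.002, 0.817]
ft_force: [11.2, -7.3, -8.3]
opening: 0.144
grip_force: 30.0
```

Request:
arm_command:
  targets:
    - [0,0,0,6,0]
    - [0,0,0,12,0]
    - [0,0,0,18,0]
    - [0,0,0,24,0]
    - [0,0,0,30,0]

```text
t: 5.0
eef_pos: [596.0, 27.4, 106.7]
tcp_rot: [3.136, -0.006, 0.294]
ft_force: [16.5, -20.3, -11.6]
opening: 0.145
grip_force: 30.0
```

```bash
python3 - <<'E'
from h import *
s=env.state(); print(s['t'],s['eef_pos'],np.degrees(s['tcp_rot']),s['opening'],s['grip_force'],s['ft_force'],s['moment'])
E
```

```text
5.0 [595.9626621   27.44469272 106.72986582] [179.6650499   -0.33442407  16.83721328] 0.14538047703456172 29.97905820608139 [ 16.45957114 -20.31380405 -11.62667632] [-3.81736232 -2.75139174  0.19063751]
```

The side force shows the jar axis is near (592,26). I'll shift the commanded point to relieve it while turning the rest.

Request:
arm_command:
  targets:
    - [1,2.5,0,2,0]
    - [2,4.5,0,4,0]
    - [2,4.5,0,6,0]
    - [2,4.5,0,8,0]
    - [2,4.5,0,10,0]

```text
t: 5.5
eef_pos: [596.4, 26.3, 106.6]
tcp_rot: [3.141, -0.001, 0.122]
ft_force: [2.4, -2.1, -2.6]
opening: 0.145
grip_force: 30.0
```

```bash
python3 - <<'E'
from h import *
s=env.state(); print(s['t'],s['eef_pos'],np.degrees(s['tcp_rot']),s['opening'],s['grip_force'],s['ft_force'],s['moment'])
E
```

```text
5.5 [596.38568721  26.32865641 106.62583163] [ 1.79977917e+02 -5.90211330e-02  6.96749055e+00] 0.14503632910239553 29.961408376693726 [ 2.4303695  -2.05870864 -2.55683685] [-0.31341068 -0.4181117   0.05728042]
```

Request:
arm_command:
  targets:
    - [0,0,0,1.5,0]
    - [0,0,0,3,0]
    - [0,0,0,4.5,0]

```text
t: 5.8
eef_pos: [596.1, 26.2, 106.7]
tcp_rot: [3.141, -0.0, 0.044]
ft_force: [3.8, -3.3, -1.9]
opening: 0.148
grip_force: 31.0
```

```bash
cat > st.py <<'E'
from h import *
s=env.state(); np.set_printoptions(precision=3,suppress=True); print(s['t'],s['eef_pos'],np.degrees(s['tcp_rot']),s['opening'],s['grip_force'],s['ft_force'],s['moment'])
E
python3 st.py
```

```text
5.8 [596.083  26.198 106.671] [179.966  -0.019   2.493] 0.14830532746792485 31.020129024982452 [ 3.758 -3.271 -1.863] [-0.636 -0.546  0.796]
```

Request:
arm_command:
  targets:
    - [0,0,0,1.5,0]
    - [0,0,0,3,0]
    - [0,0,0,4,0]

```text
t: 6.1
eef_pos: [596.0, 26.2, 106.7]
tcp_rot: [3.141, -0.0, -0.027]
ft_force: [3.1, -4.0, -1.5]
opening: 0.166
grip_force: 32.8
```

```bash
python3 st.py
```

```text
6.1 [595.978  26.206 106.713] [179.971  -0.012  -1.528] 0.16646828052730497 32.82325442880392 [ 3.073 -4.016 -1.507] [-0.791 -0.369  0.943]
```

Hard stop: the moment rose from 0.06 to 0.94 N m and the pads were wedged slightly open. The cap is tight, so I'll open, rise and check.

Request:
arm_command:
  targets:
    - [0,0,0,0,1]
    - [0,0,0,0,1]
    - [0,0,0,0,1]
    - [0,0,0,0,1]
    - [0,0,0,0,1]

```text
t: 6.6
eef_pos: [595.8, 26.6, 106.6]
tcp_rot: [-3.141, 0.0, -0.026]
ft_force: [-0.4, -0.1, -0.1]
opening: 0.527
grip_force: 0.0
```

Request:
arm_command:
  targets:
    - [0,0,-20,0,1]
    - [0,0,-50,0,1]
    - [0,0,-90,0,1]
    - [0,0,-115,0,1]
    - [0,0,-120,0,1]

```text
t: 7.1
eef_pos: [596.8, 26.5, 229.8]
tcp_rot: [-3.142, -0.005, -0.026]
ft_force: [-0.7, 0.3, -1.5]
opening: 0.95
grip_force: 0.0
```

```bash
python3 - <<'E'
from h import *
import pickle
np.set_printoptions(precision=1,suppress=True)
c=grab('wrist'); save(c,'wrist2.png'); pickle.dump(c,open('w2.pkl','wb'))
s=env.state(); print(s['t'],s['eef_pos'],np.degrees(s['tcp_rot']),s['opening'])
h=cv2.cvtColor(c['frame'],cv2.COLOR_RGB2HSV)
m=cv2.inRange(h,np.array([0,180,80]),np.array([4,255,255])); n,l,st,ce=cv2.connectedComponentsWithStats(m); 
for i in range(1,n):
  if st[i,4]>20: print(st[i],ce[i],onz(c,ce[i],130),onz(c,ce[i],82))
# tool shift towards dish hover, bar centre
d=np.array([501.5,268,0])-s['eef_pos']; M=R.from_euler('xyz',s['tcp_rot']).as_matrix(); print(M.T@d)
E
```

```text
7.15 [596.4  26.5 228.6] [-180.    -0.2   -1.5] 0.9700689808373076
[308 146   9  11  78] [311.8 150.8] [641.9  31.6 130. ] [637.5  32.6  82. ]
[308 172  14  13 155] [314.7 178.2] [615.5  29.6 130. ] [606.5  30.2  82. ]
[-101.8 -238.9  228.3]
```

View pics/wrist2.png

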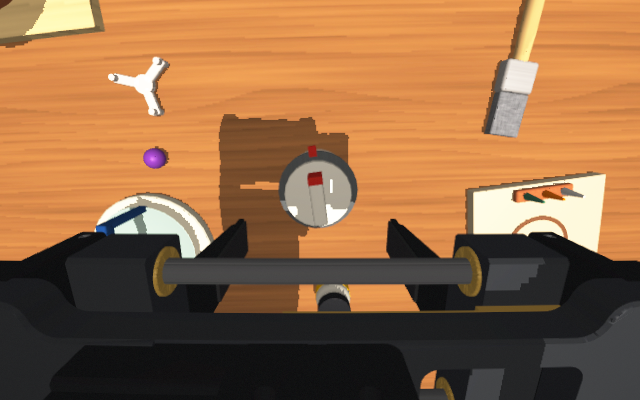

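Wrist picture: the rib's red end at (315,178) lines up with the collar mark at (312,151). Measured angles are 8.7° and 8.2°, so the cap is tight. Next I go over the dish with a half turn back.

Request:
arm_command:
  targets:
    - [-12,-28,0,-8.5,1]
    - [-30,-70,0,-17,1]
    - [-48,-113,0,-25.5,1]
    - [-66,-156,0,-34,1]
    - [-84,-198,0,-42,1]

```text
t: 7.65
eef_pos: [515.6, 228.0, 225.1]
tcp_rot: [-3.141, 0.002, 0.713]
ft_force: [1.0, 0.3, 0.6]
opening: 0.998
grip_force: 0.0
```

Request:
arm_command:
  targets:
    - [0,0,0,-8.5,1]
    - [0,0,0,-17,1]
    - [0,0,0,-25.5,1]
    - [0,0,0,-34,1]
    - [0,0,0,-42,1]

```text
t: 8.15
eef_pos: [516.4, 226.5, 225.0]
tcp_rot: [-3.139, 0.001, 1.447]
ft_force: [0.1, 0.1, 0.2]
opening: 1.004
grip_force: 0.0
```

Request:
arm_command:
  targets:
    - [0,0,0,-8.5,1]
    - [0,0,0,-17,1]
    - [0,0,0,-25.5,1]
    - [0,0,0,-34,1]
    - [0,0,0,-42,1]

```text
t: 8.65
eef_pos: [516.5, 226.4, 225.0]
tcp_rot: [-3.139, -0.001, 2.179]
ft_force: [-0.0, -0.6, 0.3]
opening: 1.001
grip_force: 0.0
```

Request:
arm_command:
  targets:
    - [0,0,0,-8.5,1]
    - [0,0,0,-17,1]
    - [0,0,0,-25.5,1]
    - [0,0,0,-34,1]
    - [0,0,0,-42,1]

```text
t: 9.15
eef_pos: [516.4, 226.4, 225.0]
tcp_rot: [-3.14, -0.002, 2.912]
ft_force: [1.2, -0.5, 0.4]
opening: 1.0
grip_force: 0.0
```

Request:
arm_command:
  targets:
    - [0,0,0,-7,1]
    - [0,0,0,-12,1]
    - [0,0,0,-12,1]

```text
t: 9.45
eef_pos: [516.5, 226.4, 225.2]
tcp_rot: [-3.141, -0.002, 3.117]
ft_force: [0.1, 0.7, -0.2]
opening: 0.997
grip_force: 0.0
```

```bash
python3 - <<'E'
from h import *
import pickle
np.set_printoptions(precision=1,suppress=True)
c=grab('wrist'); save(c,'wrist3.png'); pickle.dump(c,open('w3.pkl','wb'))
s=env.state(); print(s['t'],s['eef_pos'],np.degrees(s['tcp_rot']),s['opening'],s['joints'])
for P in((501.5,268,117),(439,268,117),(564,268,117),(503,271,38)): print(proj(c,P))
h=cv2.cvtColor(c['frame'],cv2.COLOR_RGB2HSV)
m=cv2.inRange(h,np.array([100,130,30]),np.array([125,255,255])); n,l,st,ce=cv2.connectedComponentsWithStats(m)
for i in range(1,n):
  if st[i,4]>30: print(st[i],ce[i])
E
```

```text
9.5 [516.6 226.4 225.4] [-180.    -0.1  178.4] 1.0013954419228988 [ 0.3  0.4  1.7  0.   1.1 -1.2]
[356.7 179.5]
[357.2 114.5]
[356.1 237.7]
[350.5 168.7]
[ 341  103   29  137 1740] [356.4 169.8]
[399 158  22  22 400] [409.2 168.7]
```

View pics/wrist3.png

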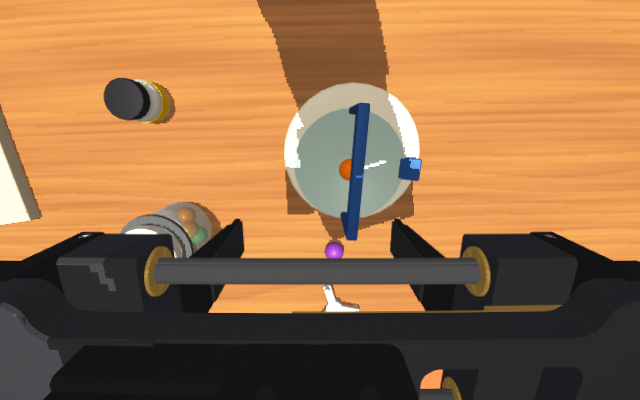

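Wrist picture: the bar runs from (363,105) to (352,238) and the lip is at (410,168). The marble at (348,169) is centred. The bar is about 4-5° off the tool axis, so I'll measure it.

```bash
python3 - <<'E'
from h import *
import pickle
np.set_printoptions(precision=1,suppress=True)
c=pickle.load(open('w3.pkl','rb')); h=cv2.cvtColor(c['frame'],cv2.COLOR_RGB2HSV)
m=cv2.inRange(h,np.array([100,130,30]),np.array([125,255,255])); m[:,385:]=0
# bright top-face edges per row
P=[]
for y in range(112,232,4):
    xs=np.nonzero(m[y])[0]
    if y in(112,140,168,200,228): print(y,xs.min(),xs.max())
    P.append(onz(c,(xs.mean(),y),112)[:2])
P=np.array(P); vx,vy,x0,y0=cv2.fitLine(P.astype(np.float32),cv2.DIST_HUBER,0,.01,.01).ravel()
print('dir',np.degrees(np.arctan2(vy,vx)),'mean',P.mean(0))
print('ends',onz(c,(363,104),117),onz(c,(351.5,239),117))
print('lip',onz(c,(410,168),45),'marble',onz(c,(348,169.5),38))
E
```

```text
112 350 368
140 354 365
168 352 362
200 349 360
228 344 357
dir -4.730998 mean [493.8 268.5]
ends [429.6 273.4 117. ] [565.3 263.2 117. ]
lip [502.9 344.5  45. ] marble [504.  267.8  38. ]
```

Bar centre is about (500,268) and its direction about -4.5°. Marble at (504,268) and lip agree. I'll align, descend to grasp height (TCP z 91) and close.

Request:
arm_command:
  targets:
    - [9,20,0,1.5,1]
    - [17.5,41,10,3,1]
    - [17.5,41,45,3,1]
    - [17.5,41,80,3,1]
    - [17.5,41,110,3,1]

```text
t: 10.0
eef_pos: [499.8, 268.0, 114.6]
tcp_rot: [-3.141, -0.001, 3.061]
ft_force: [1.3, -0.0, -0.1]
opening: 1.002
grip_force: 0.0
```

Request:
arm_command:
  targets:
    - [0,0,15,0,0.6]
    - [0,0,22,0,0.4]
    - [0,0,24,0,0.4]
    - [0,0,24,0,0.4]
    - [0,0,24,0,0.4]

```text
t: 10.5
eef_pos: [500.9, 268.1, 93.5]
tcp_rot: [3.141, 0.001, 3.063]
ft_force: [0.3, 0.3, 1.5]
opening: 0.636
grip_force: 0.0
```

```bash
python3 st.py
```

```text
10.5 [500.944 268.147  93.477] [179.961   0.072 175.505] 0.6355605865927282 0.0 [0.291 0.29  1.456] [0.034 0.028 0.021]
```

Request:
arm_command:
  targets:
    - [0,0,2,0,0.3]
    - [0,0,2,0,0.3]
    - [0,0,2,0,0.25]
    - [0,0,2,0,0.22]
    - [0,0,2,0,0.2]

```text
t: 11.0
eef_pos: [500.6, 268.0, 90.7]
tcp_rot: [3.141, 0.0, 3.064]
ft_force: [-0.4, 0.2, -1.0]
opening: 0.227
grip_force: 0.0
```

Request:
arm_command:
  targets:
    - [0,0,0,0,0.18]
    - [0,0,0,0,0.16]
    - [0,0,0,0,0.14]
    - [0,0,0,0,0.12]
    - [0,0,0,0,0]

```text
t: 11.5
eef_pos: [500.5, 267.9, 90.6]
tcp_rot: [-3.141, -0.0, 3.064]
ft_force: [0.2, -2.2, -0.6]
opening: 0.126
grip_force: 30.0
```

Request:
arm_command:
  targets:
    - [0,0,0,0,0]
    - [0,0,0,0,0]
    - [0,0,0,0,0]

```text
t: 11.8
eef_pos: [500.5, 267.9, 90.6]
tcp_rot: [-3.142, -0.0, 3.064]
ft_force: [0.3, -1.2, -2.1]
opening: 0.124
grip_force: 30.0
```

```bash
python3 st.py; python3 - <<'E'
from h import *
c=grab('side'); h=cv2.cvtColor(c['frame'],cv2.COLOR_RGB2HSV)
m=cv2.inRange(h[290:330,300:420],np.array([4,170,150]),np.array([14,255,255])); ys,xs=np.nonzero(m); print('marble side',xs.mean()+300,ys.mean()+290,len(xs))
E
```

```text
11.8 [500.539 267.945  90.601] [-179.999   -0.005  175.531] 0.12374720011970018 29.999624490737915 [ 0.274 -1.17  -2.086] [-0.021 -0.063 -0.043]
marble side 354.2838709677419 310.0967741935484 155
```

Gripped at 12 mm, with the marble centred. I'll lift gently.

Request:
arm_command:
  targets:
    - [0,0,-1,0,0]
    - [0,0,-3,0,0]
    - [0,0,-7,0,0]
    - [0,0,-13,0,0]
    - [0,0,-21,0,0]

```text
t: 12.35
eef_pos: [500.5, 268.0, 112.1]
tcp_rot: [-3.142, -0.0, 3.064]
ft_force: [-0.4, -0.7, -4.1]
opening: 0.128
grip_force: 30.0
```

Request:
arm_command:
  targets:
    - [0,0,-9,0,0]
    - [0,0,-19,0,0]
    - [0,0,-29,0,0]
    - [0,0,-39,0,0]
    - [0,0,-49,0,0]

```text
t: 12.85
eef_pos: [500.6, 268.0, 161.7]
tcp_rot: [3.141, 0.0, 3.064]
ft_force: [-0.1, 0.8, -2.7]
opening: 0.123
grip_force: 30.0
```

Request:
arm_command:
  targets:
    - [0,0,-10,0,0]
    - [0,0,-20,0,0]
    - [0,0,-30,0,0]
    - [0,0,-40,0,0]
    - [0,0,-49,0,0]

```text
t: 13.35
eef_pos: [500.6, 268.0, 210.5]
tcp_rot: [3.141, 0.0, 3.064]
ft_force: [0.7, -1.0, -2.9]
opening: 0.13
grip_force: 30.0
```

Request:
arm_command:
  targets:
    - [0,0,-7,0,0]
    - [0,0,-12,0,0]
    - [0,0,-16,0,0]
    - [0,0,-18,0,0]
    - [0,0,-19,0,0]

```text
t: 13.85
eef_pos: [500.5, 268.0, 228.6]
tcp_rot: [-3.142, -0.0, 3.064]
ft_force: [0.9, -1.0, -4.1]
opening: 0.127
grip_force: 30.0
```

```bash
python3 st.py; python3 - <<'E'
from h import *
c=grab('side'); save(c,'side1.png')
for P in ((500.5,268,187),(503.5,268,178),(494,353,185)): print(proj(c,P))
s=env.state(); M=R.from_euler('xyz',s['tcp_rot']).as_matrix()
for P in((486.5,-294,169),): print(M.T@(np.array(P)-s['eef_pos']))
E
```

```text
13.85 [500.548 267.961 228.616] [-180.      -0.009  175.527] 0.12674577168181542 29.999356269836426 [ 0.889 -0.96  -4.142] [ 0.031 -0.006  0.002]
[361.4754682 237.4669524]
[359.14235442 242.26455908]
[368.3808149 276.8480346]
[ -29.76082915 -561.38242054   59.66789445]
```

View pics/side1.png

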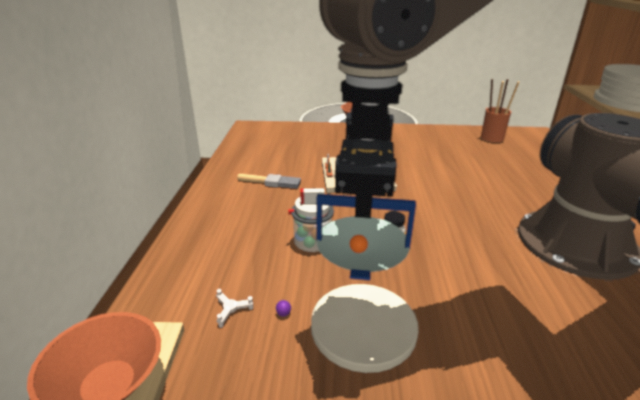

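Side picture: the dish is lifted level, with the marble at (359,243) in its middle and the lip at (360,275). Now I turn it in place, gently.

Request:
arm_command:
  targets:
    - [0,0,0,0.5,0]
    - [0,0,0,1.5,0]
    - [0,0,0,3,0]
    - [0,0,0,5,0]
    - [0,0,0,8,0]

```text
t: 14.4
eef_pos: [500.5, 268.0, 228.5]
tcp_rot: [-3.142, -0.0, 2.921]
ft_force: [-0.0, 0.0, -3.4]
opening: 0.124
grip_force: 30.0
```

Request:
arm_command:
  targets:
    - [0,0,0,3,0]
    - [0,0,0,6.5,0]
    - [0,0,0,10,0]
    - [0,0,0,13.5,0]
    - [0,0,0,17,0]

```text
t: 14.9
eef_pos: [500.5, 268.0, 228.5]
tcp_rot: [-3.142, -0.0, 2.623]
ft_force: [0.1, -1.0, -3.5]
opening: 0.128
grip_force: 30.0
```

Request:
arm_command:
  targets:
    - [0,0,0,3.5,0]
    - [0,0,0,7,0]
    - [0,0,0,10.5,0]
    - [0,0,0,14,0]
    - [0,0,0,17.5,0]

```text
t: 15.4
eef_pos: [500.5, 268.0, 228.5]
tcp_rot: [-3.142, -0.0, 2.318]
ft_force: [-0.3, 0.8, -3.5]
opening: 0.127
grip_force: 30.0
```

Request:
arm_command:
  targets:
    - [0,0,0,3.5,0]
    - [0,0,0,7,0]
    - [0,0,0,10.5,0]
    - [0,0,0,14,0]
    - [0,0,0,17.5,0]

```text
t: 15.9
eef_pos: [500.5, 268.0, 228.5]
tcp_rot: [-3.141, -0.0, 2.013]
ft_force: [0.7, 0.5, -4.2]
opening: 0.125
grip_force: 30.0
```

Request:
arm_command:
  targets:
    - [0,0,0,3.5,0]
    - [0,0,0,7,0]
    - [0,0,0,10,0]
    - [0,0,0,13,0]
    - [0,0,0,15,0]

```text
t: 16.4
eef_pos: [500.5, 268.0, 228.5]
tcp_rot: [-3.141, -0.0, 1.751]
ft_force: [0.6, -0.8, -2.8]
opening: 0.125
grip_force: 30.0
```

Request:
arm_command:
  targets:
    - [0,0,0,2,0]
    - [0,0,0,3.5,0]
    - [0,0,0,4.5,0]
    - [0,0,0,5,0]

```text
t: 16.8
eef_pos: [500.6, 268.0, 228.6]
tcp_rot: [-3.142, -0.0, 1.666]
ft_force: [-0.5, 0.6, -3.2]
opening: 0.126
grip_force: 30.0
```

```bash
python3 st.py; python3 - <<'E'
from h import *
np.set_printoptions(precision=1,suppress=True)
c=grab('scene'); save(c,'scene1.png'); d=grab('side'); save(d,'side2.png')
s=env.state(); M=R.from_euler('xyz',s['tcp_rot']).as_matrix()
print(M.T@(np.array((486.5,-294,169))-s['eef_pos']))
for n,k in(('scene',c),('side',d)):
  h=cv2.cvtColor(k['frame'],cv2.COLOR_RGB2HSV); u,v=proj(k,(500.5,268,178)).astype(int); print(n,u,v)
  for lo,hi in(((4,170,120),(14,255,255)),((100,130,30),(125,255,255))):
    m=cv2.inRange(h,np.array(lo),np.array(hi))[v-90:v+90,u-90:u+90]; nn,l,st,ce=cv2.connectedComponentsWithStats(m)
    for i in range(1,nn):
      if st[i,4]>15: print(n,st[i]+[u-90,v-90,0,0,0],ce[i]+[u-90,v-90])
E
```

```text
16.8 [500.566 267.99  228.615] [-179.997   -0.004   95.475] 0.12574561037487125 29.999120235443115 [-0.497  0.58  -3.173] [-0.078  0.08   0.04 ]
[-558.   -68.1   59.6]
scene 359 125
scene [357 122   8   9  55] [360.6 125.7]
scene [372  92   6  20  77] [374.6 100.6]
scene [346  99  18  41 219] [352.2 117.2]
scene [381 132  11   7  51] [386.  135.4]
side 361 242
side [352 235  13  15 171] [358.3 241.8]
side [360 187  14  87 592] [367.5 231.1]
side [303 237  15  12 135] [310.2 242.7]
```

Marble still central in both views. I'll carry to the shelf with gentle acceleration.

Request:
arm_command:
  targets:
    - [-2,-0.2,0,0,0]
    - [-6,-0.7,0,0,0]
    - [-12,-1.5,0,0,0]
    - [-20,-2.4,0,0,0]
    - [-30,-3.7,0,0,0]

```text
t: 17.4
eef_pos: [499.7, 237.0, 228.6]
tcp_rot: [3.142, -0.0, 1.667]
ft_force: [-0.4, -0.0, -3.6]
opening: 0.124
grip_force: 30.0
```

Request:
arm_command:
  targets:
    - [-12,-1.5,0,0,0]
    - [-26,-3.2,0,0,0]
    - [-42,-5.1,0,0,0]
    - [-58,-7.1,0,0,0]
    - [-74,-9,0,0,0]

```text
t: 17.9
eef_pos: [497.9, 161.6, 228.7]
tcp_rot: [3.141, -0.0, 1.667]
ft_force: [1.0, 0.3, -3.8]
opening: 0.126
grip_force: 30.0
```

Request:
arm_command:
  targets:
    - [-16,-2,0,0,0]
    - [-32,-3.9,0,0,0]
    - [-48,-5.9,0,0,0]
    - [-64,-7.8,0,0,0]
    - [-80,-9.8,0,0,0]

```text
t: 18.4
eef_pos: [495.7, 81.1, 228.7]
tcp_rot: [3.141, -0.0, 1.667]
ft_force: [-0.4, -0.5, -3.9]
opening: 0.124
grip_force: 30.0
```

Request:
arm_command:
  targets:
    - [-16,-2,0,0,0]
    - [-32,-3.9,0,0,0]
    - [-48,-5.9,0,0,0]
    - [-64,-7.8,0,0,0]
    - [-80,-9.8,0,0,0]

```text
t: 18.9
eef_pos: [493.5, 0.6, 228.7]
tcp_rot: [3.141, 0.0, 1.667]
ft_force: [-0.4, 0.5, -4.0]
opening: 0.128
grip_force: 30.0
```

Request:
arm_command:
  targets:
    - [-16,-2,0,0,0]
    - [-32,-3.9,0,0,0]
    - [-48,-5.9,0,0,0]
    - [-64,-7.8,0,0,0]
    - [-80,-9.8,0,0,0]

```text
t: 19.4
eef_pos: [491.3, -80.0, 228.7]
tcp_rot: [3.141, 0.0, 1.667]
ft_force: [0.4, -0.4, -4.2]
opening: 0.125
grip_force: 30.0
```

Request:
arm_command:
  targets:
    - [-16,-2,0,0,0]
    - [-32,-3.9,0,0,0]
    - [-48,-5.9,0,0,0]
    - [-64,-7.8,0,0,0]
    - [-80,-9.8,0,0,0]

```text
t: 19.9
eef_pos: [489.4, -160.5, 228.7]
tcp_rot: [3.141, -0.0, 1.667]
ft_force: [0.9, -0.2, -4.0]
opening: 0.126
grip_force: 30.0
```

Request:
arm_command:
  targets:
    - [-16,-2,0,0,0]
    - [-32,-3.9,0,0,0]
    - [-47,-5.7,0,0,0]
    - [-61,-7.4,0,0,0]
    - [-73,-8.9,0,0,0]

```text
t: 20.4
eef_pos: [487.9, -233.8, 228.5]
tcp_rot: [-3.142, -0.0, 1.667]
ft_force: [0.4, 0.8, -3.2]
opening: 0.125
grip_force: 30.0
```

Request:
arm_command:
  targets:
    - [-11,-1.3,0,0,0]
    - [-21,-2.6,0,0,0]
    - [-30,-3.7,0,0,0]
    - [-38,-4.6,0,0,0]
    - [-45,-5.5,0,0,0]

```text
t: 20.9
eef_pos: [486.8, -278.4, 228.6]
tcp_rot: [3.142, -0.0, 1.667]
ft_force: [-0.4, 0.5, -3.8]
opening: 0.125
grip_force: 30.0
```

Request:
arm_command:
  targets:
    - [-6,-0.7,0,0,0]
    - [-10,-1.2,0,0,0]
    - [-13,-1.6,0,0,0]
    - [-15,-1.9,0,0,0]
    - [-16,-2,0,0,0]

```text
t: 21.4
eef_pos: [486.4, -294.0, 228.6]
tcp_rot: [3.142, -0.0, 1.667]
ft_force: [0.3, 0.9, -3.3]
opening: 0.118
grip_force: 30.0
```

```bash
python3 st.py; python3 - <<'E'
from h import *
import pickle
c=grab('wrist'); save(c,'wrist4.png'); pickle.dump(c,open('w4.pkl','wb'))
k=grab('scene'); save(k,'scene2.png'); pickle.dump(k,open('s2.pkl','wb'))
b=np.hstack([cv2.resize(k['frame'][190:370,110:290],(400,400)),cv2.resize(c['frame'][:300,120:520],(400,300))[:,:].copy() if 0 else cv2.copyMakeBorder(c['frame'][:300,120:520],0,100,0,0,cv2.BORDER_CONSTANT)])
cv2.imwrite('pics/fin.png',b[:,:,::-1])
E
```

```text
21.4 [ 486.381 -294.026  228.616] [179.995  -0.006  95.534] 0.11833138068949071 29.999388456344604 [ 0.316  0.902 -3.303] [-0.092  0.033  0.028]
```

View pics/fin.png

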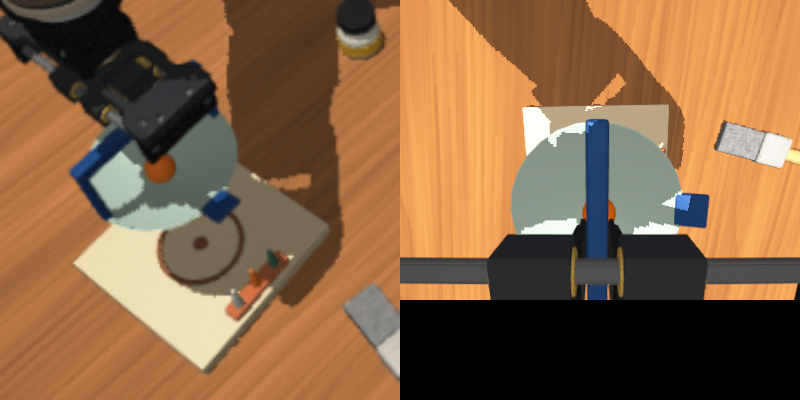

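Crop: the dish is held over the ring with the lip pointing to the cones' side. The marble at scene crop (160,167) is in the middle. I'll check shelf yaw and centring once, then lower.

```bash
python3 - <<'E'
from h import *
import pickle
np.set_printoptions(precision=1,suppress=True)
c=pickle.load(open('w4.pkl','rb'));k=pickle.load(open('s2.pkl','rb'))
a=onz(c,(245,107),18);b=onz(c,(387,104.5),18); print('shelf edge',a,b,np.degrees(np.arctan2(*(b-a)[[1,0]])))
q=lambda x,y:(x*.45+110,y*.45+190)
print('ring',onz(k,q(201,243),18),'marble',onz(k,q(160,167),175.5),'lip',onz(k,q(225,208),183))
A=[onz(k,q(*p),18) for p in((75,264),(205,370),(330,228))]; print(A,[np.degrees(np.arctan2(*d[[1,0]])) for d in(A[1]-A[0],A[2]-A[1])])
print('cones',onz(k,q(236,312),18),onz(k,q(281,266),18))
print('marble wrist',onz(c,(319,212),175.5),'lip wrist',onz(c,(411,210),183))
E
```

```text
shelf edge [ 385.4 -211.4   18. ] [ 566.9 -190.9   18. ] 6.4350690994674515
ring [ 489.4 -292.8   18. ] marble [ 490.2 -292.9  175.5] lip [ 570.6 -281.1  183. ]
[array([ 409.8, -397.4,   18. ]), array([ 596.3, -375. ,   18. ]), array([ 577.2, -191. ,   18. ])] [np.float64(6.84282377789154), np.float64(95.91469987218818)]
cones [ 574.  -316.8   18. ] [ 570.8 -253.8   18. ]
marble wrist [ 488.  -293.3  175.5] lip wrist [ 560.6 -282.3  183. ]
```

Shelf yaw 6.4°, dish yaw about 6°, and both centres agree to within 3 mm. I'll lower 60 mm, which leaves 80 mm of air.

Request:
arm_command:
  targets:
    - [0,0,1,0,0]
    - [0,0,3,0,0]
    - [0,0,6,0,0]
    - [0,0,10,0,0]
    - [0,0,15,0,0]

```text
t: 22.0
eef_pos: [486.4, -294.0, 213.2]
tcp_rot: [3.141, -0.0, 1.667]
ft_force: [-0.0, 0.1, -3.1]
opening: 0.122
grip_force: 30.0
```

Request:
arm_command:
  targets:
    - [0,0,6,0,0]
    - [0,0,12,0,0]
    - [0,0,18,0,0]
    - [0,0,24,0,0]
    - [0,0,30,0,0]

```text
t: 22.5
eef_pos: [486.4, -294.0, 183.0]
tcp_rot: [-3.142, -0.0, 1.667]
ft_force: [0.1, -1.1, -2.7]
opening: 0.123
grip_force: 30.0
```

Request:
arm_command:
  targets:
    - [0,0,5,0,0]
    - [0,0,9,0,0]
    - [0,0,12,0,0]
    - [0,0,14,0,0]
    - [0,0,15,0,0]

```text
t: 23.0
eef_pos: [486.4, -294.0, 168.5]
tcp_rot: [3.142, -0.0, 1.667]
ft_force: [-0.0, -0.5, -3.7]
opening: 0.125
grip_force: 30.0
```

Request:
arm_command:
  targets:
    - [0,0,0,0,0]
    - [0,0,0,0,0]
    - [0,0,0,0,0]
    - [0,0,0,0,0]
    - [0,0,0,0,0]

```text
t: 23.5
eef_pos: [486.4, -294.0, 168.7]
tcp_rot: [3.141, -0.0, 1.667]
ft_force: [-0.8, -0.6, -3.2]
opening: 0.128
grip_force: 30.0
```

```bash
python3 st.py; python3 - <<'E'
from h import *
np.set_printoptions(precision=1,suppress=True)
k=grab('scene'); h=cv2.cvtColor(k['frame'],cv2.COLOR_RGB2HSV); u,v=proj(k,(488,-293,116)).astype(int); print(u,v)
for lo,hi,z in(((4,170,80),(14,255,255),116),((100,130,30),(125,255,255),123)):
    m=cv2.inRange(h,np.array(lo),np.array(hi))[v-50:v+50,u-50:u+50]; nn,l,st,ce=cv2.connectedComponentsWithStats(m)
    for i in range(1,nn):
      if st[i,4]>15: p=ce[i]+[u-50,v-50]; print(st[i,4],p,onz(k,p,z))
E
```

```text
23.5 [ 486.405 -294.     168.673] [179.993  -0.001  95.53 ] 0.1282232855838717 29.99939203262329 [-0.794 -0.631 -3.154] [-0.069  0.053 -0.024]
188 278
72 [190.  281.3] [ 494.5 -295.2  116. ]
87 [224.4 318.4] [ 611.8 -300.5  116. ]
260 [163.9 280. ] [ 454.8 -332.1  123. ]
110 [215.4 296. ] [ 564.7 -282.1  123. ]
```

Steady, and the marble is still near the middle. I'll hand it in.

```bash
python3 -c "
from cell import env
print(env.job_done())"
```

```text
the job is handed in; nothing more can be done
None
```

I tightened the cap to its stop, and the dish is held level about 80 mm above the ring with its lip towards the cones and the marble in the middle; I handed the job in at about 23.5 s, and no verdict was returned.

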